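# Seat the bat on the banding wheel's pins

### The arm

A 6-joint arm with a two-finger parallel gripper is mounted at the origin on the work surface. World frame = base frame: x ahead of the robot, y to its left, z up, the work surface at z = 0. Lengths are in m, angles in rad, forces in N, time in s.
With the tool pointing down it reaches from about 0.375 to 0.9 m from the base axis. Payload 3.1 kg.
Tool frame: the origin (TCP) lies at the very end of the fingers, on their centre line; the grasp point (between the pads) lies 19 mm behind it (arm.pinch_z is the distance from the TCP to the grasp point, in m); z points along the fingers, y is the line along which they close (so a half turn about z gives the same grasp; the last joint's range is limited). The gripper opens to 87 mm and grips with 3 to 60 N. Pads are 19 mm wide; open, the fingers measure 117 mm over their backs; the gripper's body (75 mm by 190 mm) begins 51 mm behind the grasp point.
Start: joints at [-1.522, 0.527, 1.433, -0, 1.181, -0.178], TCP at [0.141, -0.609, 0.223] pointing down, gripper open.
Joint ranges: [-3.08, 3.08], [-0.75, 2.2], [0.22, 2.44], [-1.43, 4.57], [0, 2.65], [-2.85, 2.85]. Speed limits (rad/s): [2.79, 2.79, 3.14, 3.14, 3.14, 3.14].

### API

Orientations are given as a unit quaternion [x, y, z, w].
In Python, from workcell import arm, optics, ticket gives the robot as it stands.
- The arm moves only by the shell command python3 -m handwheel 'ROWS' [FORCE]. ROWS is JSON, a list of rows, each a list of 7 numbers: the closure, from 0 (fully open) to 1 (shut), then the shift along the tool's x, y, z scaled (see below), then the turn, a rotation vector about the tool's x, y, z scaled (see below). In form: [[grip, tx, ty, tz, wx, wy, wz], ...]. A call has 1 to 20 rows; each row is the pose to reach, as a shift and turn from the pose commanded when the call began, along the tool's axes at that moment; what a row does not reach only later rows make up. The controller multiplies each number of a shift by 0.6 m and each number of a turn by 0.5 rad. A row lasts 1/12 s, in which the tool goes at most 41.7 mm and 7.16 degrees, less where a joint would pass 70% of its speed; a pose out of reach is approached as far as the arm can. A call with a number of a shift or a turn outside -1 to 1 is refused whole. A call with a gripper value outside its range is refused whole. The fingers move at their own pace and stop on an object; FORCE is the grip in N (left out, the last holds). Time passes only in rows, so rows that repeat a pose let the fingers close. It gives the time, the measured TCP pose, the force, the opening and the grip force at its end, in the units of the state.
- arm.state(): the state, without advancing time (a new reading comes with each control period).
- optics.read_camera(name): name is "scene" or "top" or "wrist"; returns the picture (420x560x3 uint8, blue, green, red); there is no depth.
- optics.calibration(name): a dict with "mtx" (3x3 intrinsics, pixels), "view" (4x4, takes a point from world to camera coordinates). Camera axes: x right, y up, looking along -z (the intrinsics and any distortion apply to the point x, -y, -z); pixel columns grow to the right and rows downward; lengths in m; the calibration is good to about 2 mm. A picture is of the moment at which its call begins: read the wrist's pose just before it. calibration takes no time and is no camera call; for the wrist camera it gives the pose at the moment of the call.
- ticket.close_job(): hands the job in; it is judged then, once.
The state is a dict: "time": time; "q": joint angles; "joint_vel": joint speeds; "joint_torque": joint torques, N m; "ee_pos": TCP position; "ee_rot": TCP orientation; "force": force on the tool from outside, world axes, zero at the start; "torque": the same for the moment, N m; "gripper_width": finger opening in m; "gripper_force": force on a finger pad.
Only numpy, scipy, OpenCV 4.12 (cv2) and the standard library are available. Lean on these libraries where they do the work, as an engineer would, in place of code of your own. Each camera call takes 0.05 s, during which the arm holds its last target. There are 200 camera calls.

### The job

The square plywood bat has been put down askew on the banding wheel and is still riding on top of the wheel's two pins. Without picking it up, nudge it sideways with your fingertips until its two holes drop over the two pins and it lies flat on the wheel head, then take your hand away. Leave the jars, sherds and tools on the bench where they are.

Things in the scene. Friction and masses are not known exactly. Their poses are not given: they have to be found in the camera images.
- wheel: Banding wheel (potter's turntable), bolted down, brake on, so it does not turn: dark iron foot and column under a round aluminium head 220 mm across, its flat top 85 mm above the bench. Origin on the bench, on the axis, z up. Two steel pins stand up from the head on its y axis, 45 mm either side of the centre, 10 mm thick, 8 mm tall, tops rounded.
- head_top (a point): Centre of the head's flat top; axes as the wheel's. A dark line scribed across the head from rim to rim runs along y through the centre and both pins, and shows beside the bat; fine rings are turned in the head at radii 20, 40, 60, 80 and 100 mm.
- pin_left (a point): Tip of the pin at wheel y = +45 mm, 8 mm above the head's top.
- pin_right (a point): Tip of the pin at wheel y = -45 mm, 8 mm above the head's top. If the bat strays 35 mm or more along y, its edge slips off one pin and catches behind it: bring it back along y before that.
- bat: The bat: loose square plywood board 160 x 160 mm, 12 mm thick, 0.15 to 0.3 kg, plaster smeared on its middle. Origin: centre of its underside; z up, x and y along its edges. At the start it rides on the pin tips and one edge, tilted up to 7 degrees, 12 to 34 mm off towards the wheel's -x, up to 24 mm off along its y, turned up to 0.2 rad. It drops once both holes meet pins.
- hole_left (a point): Centre, on the underside, of the round through hole at bat y = +45 mm; 13 mm across. Either hole fits either pin.
- hole_right (a point): Centre, on the underside, of the round through hole at bat y = -45 mm; 13 mm across. When seated the bat's underside lies on the head.
- brush_jar: Green glass jar 76 mm across, 85 mm tall, with paint brushes that stand up to 200 mm. Leave alone. Origin under its centre.
- sherd_big: Curved piece of blue and white porcelain standing on edge, about 105 mm long, 7 mm thick, 72 mm tall. Leave alone. Origin on its underside, at the middle of the piece.
- sherd_small: Smaller curved piece of the same porcelain, about 53 mm long, 7 mm thick, 46 mm tall. Leave alone. Origin on its underside, at the middle of the piece.
- filler_jar: White lidded plastic jar, 64 mm across, 70 mm tall. Leave alone. Origin under its centre.
- water_bowl: White porcelain bowl, 104 mm across, 45 mm tall. Leave alone. Origin under its centre.
- spatula: Spatula, 200 mm long, lying flat on the bench beside the wheel. Leave alone. Origin under it.
- tape_roll: Roll of paper tape, 92 mm across, 24 mm tall, lying flat. Leave alone. Origin under its centre.
Things that resemble listed ones, but are neither listed nor needed, are in the scene too. Leave any orange look-alike of the wheel alone.

How it is judged:
At the end, for the whole second after the job is handed in: The bat lies flat on the wheel head (underside within 1.5 mm of it, tilt under 0.015 rad), both holes over the two pins (centre within 3 mm of the head's centre, holes' line within 0.06 rad of the pins' line), at rest (horizontal distance between bat and head_top below 0.003 m and angle between the y axis of bat and the y axis of wheel, either way round below 0.06 rad and z of bat in the frame of head_top between -0.002 and 0.0015 m and angle between bat's own z axis and vertical below 0.015 rad and linear speed of bat below 0.01 m/s and angular speed of bat below 0.05 rad/s); the robot touches nothing.
It fails at once if the bat was lifted or tipped up instead of being slid (z of bat in the frame of head_top above 0.018 m or angle between bat's own z axis and vertical above 0.25 rad).
It fails at once if the bat was pushed off the wheel (horizontal distance between bat and head_top above 0.08 m).
It fails at once if something else on the bench was moved by more than 20 mm (distance of any of brush_jar, sherd_big, sherd_small, filler_jar, water_bowl, spatula, tape_roll from where it was at the start of the episode above 0.02 m).
It also fails if it takes over 48 s, if anything falls off the work surface, if the arm or the gripper's body presses on something with over 40 N, if the wrist force passes 120 N, or if a joint passes its speed limit or range.

## Working session

There is one attempt and no reset: what is moved stays moved. The work goes in short steps, Python scripts to look and compute and a shell command to move; the robot and the scene stay as the last step left them, time stands still between calls to the robot, and variables do not carry over. Pictures are saved under pics/ and viewed, at most 10 in all, crops included, and the job is handed in when it is done.

```bash
mkdir -p pics
python3 - <<'E'
from workcell import arm, optics
import cv2,numpy as np
s=arm.state();print(s['time'],s['ee_pos'],s['ee_rot'],s['gripper_width'])
for n in['top','scene']:
    im=optics.read_camera(n);cv2.imwrite(f'pics/{n}0.png',im)
    c=optics.calibration(n);print(n,np.round(c['mtx'],1).tolist(),np.round(c['view'],3).tolist(),[k for k in c])
E
```

```text
0.0 [ 0.14113365 -0.60811923  0.22156149] [ 9.93518944e-01  1.13661642e-01  5.10778017e-05 -1.06617786e-03] 0.08707427353245722
top [[390.5, 0.0, 274.0], [0.0, 390.5, 215.2], [0.0, 0.0, 1.0]] [[-0.01, -1.0, 0.004, 0.026], [0.988, -0.01, 0.155, -0.466], [-0.155, 0.006, 0.988, -1.131], [0.0, 0.0, 0.0, 1.0]] ['mtx', 'view']
scene [[384.7, 0.0, 288.3], [0.0, 384.7, 206.9], [0.0, 0.0, 1.0]] [[-0.613, 0.79, -0.011, 0.282], [-0.637, -0.486, 0.599, 0.252], [0.468, 0.374, 0.801, -1.385], [0.0, 0.0, 0.0, 1.0]] ['mtx', 'view']
```

View pics/top0.png

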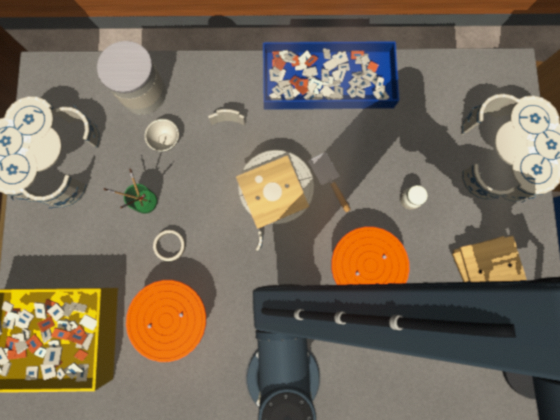

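View pics/scene0.png

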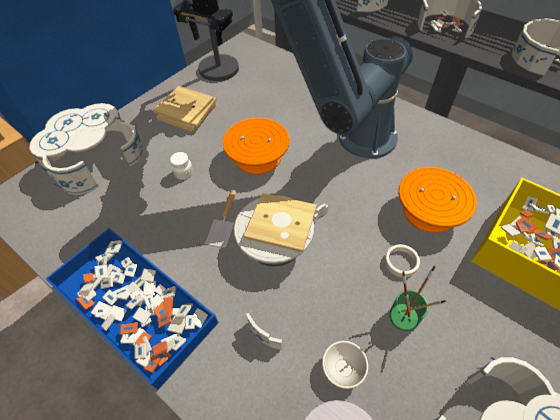

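The top view shows the wheel at about (276,187), with the bat over its lower-left part. The small sherd is at (260,238), the spatula at (332,180) and the big sherd at (227,113). The orange wheels are decoys. I'll work out where to put the wrist camera.

```bash
cat > h.py <<'E'
from workcell import arm, optics
import cv2,numpy as np
from scipy.spatial.transform import Rotation as R
def ray(c,u,v):
    V=np.array(c['view']);K=np.array(c['mtx']);p=np.linalg.inv(K)@[u,v,1]
    d=V[:3,:3].T@[p[0],-p[1],-1];return -V[:3,:3].T@V[:3,3],d
def onz(c,u,v,z):
    o,d=ray(c,u,v);return o+d*(z-o[2])/d[2]
def proj(c,P):
    V=np.array(c['view']);q=V[:3,:3]@np.array(P)+V[:3,3];p=np.array(c['mtx'])@[q[0],-q[1],-q[2]];return p[:2]/p[2]
def togo(P,rz=None):
    """scaled tool shift from the current pose to world P"""
    s=arm.state();r=R.from_quat(s['ee_rot']);print('shift',np.round(r.inv().apply(np.array(P)-s['ee_pos'])/.6,3))
    print('tool y dir world',np.round(r.apply([0,1,0]),3))
E
python3 - <<'E'
from h import *
c=optics.calibration('top')
for n,u,v,z in[('wheel',276,187,.085),('bat',271,190,.1),('sherdS',260,238,.03),('spat',330,180,0),('sherdB',227,113,.04),('filler',414,196,.06),('dec',370,264,.08),('tape',169,245,.02),('brush',142,198,.08)]: print(n,np.round(onz(c,u,v,z),3))
w=optics.calibration('wrist');V=w['view'];s=arm.state();r=R.from_quat(s['ee_rot'])
o=-V[:3,:3].T@V[:3,3];print('cam in tool',r.inv().apply(o-s['ee_pos']),'look',r.inv().apply(-V[2,:3]),'fx',w['mtx'][0])
togo([.56,.0,.36])
im=cv2.imread('pics/top0.png')[140:260,210:360];cv2.imwrite('pics/top0c.png',cv2.resize(im,None,fx=5,fy=5,interpolation=cv2.INTER_CUBIC))
E
```

```text
wheel [0.541 0.015 0.085]
bat [0.529 0.03  0.1  ]
sherdS [0.399 0.064 0.03 ]
spat [ 0.582 -0.155  0.   ]
sherdB [0.789 0.164 0.04 ]
filler [ 0.516 -0.392  0.06 ]
dec [ 0.318 -0.248  0.08 ]
tape [0.382 0.337 0.02 ]
brush [0.514 0.403 0.08 ]
cam in tool [ 0.07640653 -0.00068028 -0.16089383] look [-2.73597941e-01 -3.80450689e-04  9.61844074e-01] fx [317.300539     0.         280.54298751]
shift [ 0.909 -0.83  -0.229]
tool y dir world [ 0.226 -0.974 -0.002]
```

View pics/top0c.png

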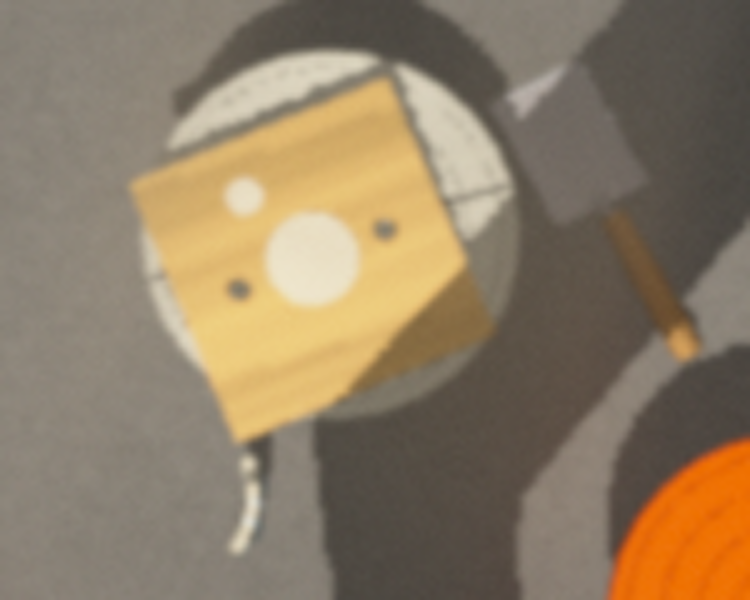

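The crop shows the bat's holes at crop (238,289) and (385,230), and the scribe line running from (155,277) to (510,187). So the bat is turned about 0.13 rad and sits off towards the robot. Next I'll put the wrist camera above it.

```bash
python3 -m handwheel '[[0,0.15,-0.175,-0.229,0,0,0],[0,0.3,-0.35,-0.229,0,0,0],[0,0.45,-0.525,-0.229,0,0,0],[0,0.6,-0.7,-0.229,0,0,0],[0,0.749,-0.876,-0.229,0,0,0],[0,0.749,-0.876,-0.229,0,0,0],[0,0.749,-0.876,-0.229,0,0,0],[0,0.749,-0.876,-0.229,0,0,0],[0,0.749,-0.876,-0.229,0,0,0],[0,0.749,-0.876,-0.229,0,0,0],[0,0.749,-0.876,-0.229,0,0,0],[0,0.749,-0.876,-0.229,0,0,0],[0,0.749,-0.876,-0.229,0,0,0],[0,0.749,-0.876,-0.229,0,0,0],[0,0.749,-0.876,-0.229,0,0,0],[0,0.749,-0.876,-0.229,0,0,0],[0,0.749,-0.876,-0.229,0,0,0],[0,0.749,-0.876,-0.229,0,0,0],[0,0.749,-0.876,-0.229,0,0,0],[0,0.749,-0.876,-0.229,0,0,0]]'
python3 - <<'E'
from h import *
s=arm.state();print(s['q'],s['joint_vel'])
c=optics.calibration('wrist');im=optics.read_camera('wrist');cv2.imwrite('pics/w1.png',im);np.savez('w1.npz',**c)
E
```

```text
time: 1.77
ee_pos: [0.4596, 0.0046, 0.3594]
ee_rot: [0.993, 0.114, -0.001, 0.0]
force: [-0.2, 0.0, 0.0]
gripper_width: 0.087
gripper_force: 0.0
[-2.33151618e-01  1.46933794e-01  1.62761365e+00 -1.02783322e-03
  1.36858978e+00  1.10865259e+00] [-0.03970411 -0.00585693  0.01504167  0.00014258 -0.00179864  0.00138652]
```

View pics/w1.png

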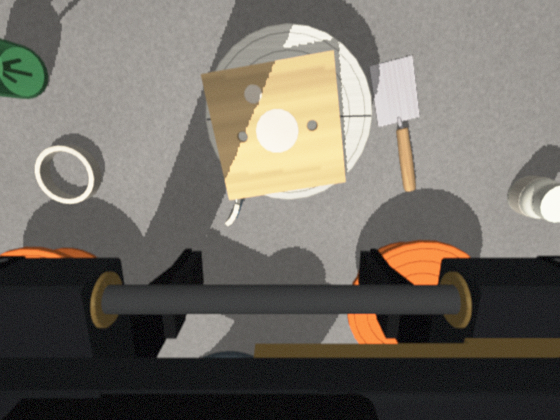

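The wrist view shows the head with its scribe line from about (207,118) to (371,116). The bat's corners are near (203,73), (335,51), (346,181) and (229,199), and its holes are at (242,136) and (312,126). The sherd is at (233,212). I'll enlarge it to measure the rim and line.

Run:
```python
from h import *
im=cv2.imread('pics/w1.png')
c=cv2.resize(im[50:200,195:385],None,fx=4,fy=4,interpolation=cv2.INTER_CUBIC)
cv2.imwrite('pics/w1c.png',c)
hsv=cv2.cvtColor(im,cv2.COLOR_BGR2HSV);m=cv2.inRange(hsv,(10,70,40),(30,255,255));m[205:]=0;m[:,:195]=0;m[:,360:]=0
m=cv2.morphologyEx(m,cv2.MORPH_CLOSE,np.ones((5,5)))
k=max(cv2.findContours(m,0,1)[0],key=cv2.contourArea);h=cv2.convexHull(k)
print(cv2.approxPolyDP(h,6,True).reshape(-1,2).tolist(),cv2.minAreaRect(k))
```

```text
[[332, 50], [345, 180], [229, 199], [201, 75]] ((278.093994140625, 126.36576843261719), (131.7871856689453, 134.3360595703125), 79.99201965332031)
```

View pics/w1c.png

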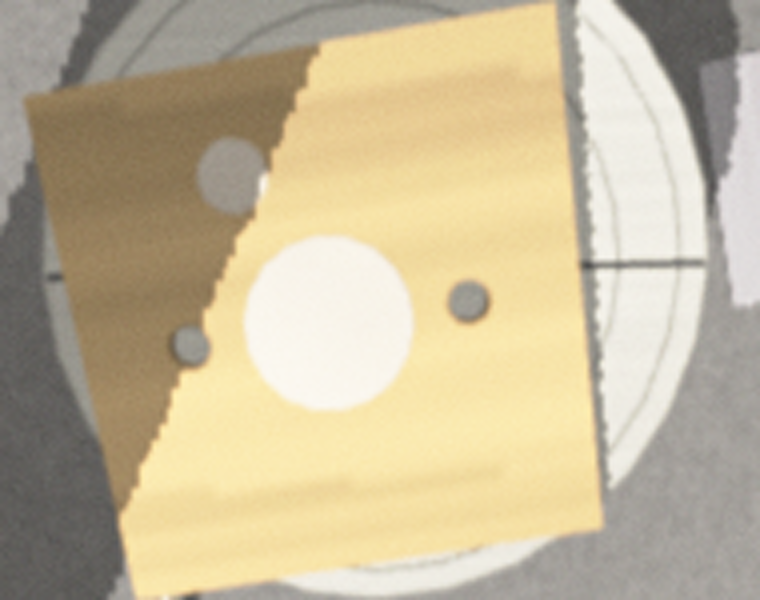

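In the crop the line runs from (45,278) to (706,263) and the holes are at (189,345) and (468,300), with the bare head visible through them. Now I'll compute the poses from two views.

```bash
cat >> h.py <<'E'
def tri(a,ua,b,ub):
    o1,d1=ray(a,*ua);o2,d2=ray(b,*ub);A=np.stack([d1,-d2],1);t=np.linalg.lstsq(A,o2-o1,rcond=None)[0]
    p,q=o1+d1*t[0],o2+d2*t[1];return (p+q)/2,np.linalg.norm(p-q)
E
python3 - <<'E'
from h import *
np.set_printoptions(precision=4,suppress=True)
w=dict(np.load('w1.npz'));t=optics.calibration('top')
f=lambda x,y:(195+(x-1.5)/4,50+(y-1.5)/4); g=lambda x,y:(210+(x-2)/5,140+(y-2)/5)
P=[f(45,278),f(706,263),f(189,345),f(468,300)];Q=[g(150,279),g(513,187),g(238,289),g(385,230)]
for p,q in zip(P,Q): print(*tri(w,p,t,q))
L,Rr=onz(w,*P[0],.085),onz(w,*P[1],.085);C=(L+Rr)/2;y=(L-Rr)/np.linalg.norm(L-Rr);x=np.array([y[1],-y[0],0]);print('C',C,'len',np.linalg.norm(L-Rr),'ydir',y,'yaw',np.arctan2(x[1],x[0]))
b,tp=onz(w,*f(385,596),.085),onz(w,289,24,.085);print('rim x',(b-C)@x,(tp-C)@x)
H1,H2=onz(w,*P[2],.102),onz(w,*P[3],.102);hc=(H1+H2)/2-C;d=H1-H2
print('hole dist',np.linalg.norm(d),'bat in wheel x,y',hc@x,hc@y,'yaw',np.arctan2(-(d@x),d@y))
for u in [[332,50],[345,180],[229,199],[201,75]]:
    p=onz(w,*u,.103)-C;print(p@x,p@y)
s=arm.state();r=R.from_quat(s['ee_rot']);print('tool y in wheel yaw',r.apply([0,1,0]),'x',x)
E
```

```text
[0.5197 0.1218 0.0764] 0.0008595898236722003
[ 0.5748 -0.0925  0.0699] 0.0017583626031651754
[0.5103 0.0697 0.0897] 0.00015915155716472864
[ 0.5448 -0.0158  0.0876] 0.0010656201741480365
C [0.5471 0.0155 0.085 ] len 0.21630914189359635 ydir [-0.2488  0.9686  0.    ] yaw 0.25141314607235354
rim x -0.10906613385109618 0.10811564306484052
hole dist 0.08979859848721436 bat in wheel x,y -0.015896619346943128 0.01561081945071615 yaw 0.13265491125803552
0.07471405685178689 -0.05255563044086119
-0.08131596348448944 -0.07333246143783509
-0.10371783414459053 0.08186914497342897
0.05074190064011831 0.10559587140211221
tool y in wheel yaw [ 0.2254 -0.9743 -0.    ] x [0.9686 0.2488 0.    ]
```

The wheel centre is at (0.547, 0.0155) with yaw 0.251. In the wheel frame the bat is at x −16 mm, y +16 mm, yaw +0.133.

1. Push the +y edge with both open fingertips lined up along wheel x. This corrects y and yaw.
2. Push the −x edge with both fingertips until the bat drops.

First I'll turn the gripper and approach.

```bash
python3 -m handwheel '[[0,0.108,-0.192,0.332,0,0,-1],[0,0.108,-0.192,0.332,0,0,-1],[0,0.108,-0.192,0.332,0,0,-1],[0,0.108,-0.192,0.332,0,0,-1],[0,0.108,-0.192,0.332,0,0,-1],[0,0.108,-0.192,0.332,0,0,-1],[0,0.108,-0.192,0.332,0,0,-1]]' >/dev/null
python3 -m handwheel '[[0,0,0,0,0,0,-1],[0,0,0,0,0,0,-1],[0,0,0,0,0,0,-1],[0,0,0,0,0,0,-1],[0,0,0,0,0,0,-1]]' >/dev/null
python3 -m handwheel '[[0,0,0,0,0,0,-1],[0,0,0,0,0,0,-1],[0,0,0,0,0,0,-1],[0,0,0,0,0,0,-1],[0,0,0,0,0,0,-1]]'  >/dev/null
python3 -m handwheel '[[0,0,0,0,0,0,-0.19],[0,0,0,0,0,0,-0.19],[0,0,0,0,0,0,-0.19]]'
cat >> h.py <<'E'
C=np.array([.5471,.0155,.085]);X=np.array([.9686,.2488,0]);Y=np.array([-.2488,.9686,0])
def st():
    s=arm.state();d=s['ee_pos']-C;r=R.from_quat(s['ee_rot']);tx,ty,tz=r.as_matrix().T
    f=s['force'];print('t',round(s['time'],2),'wheel mm',np.round([d@X*1e3,d@Y*1e3,d[2]*1e3],1),'F',np.round([f@X,f@Y,f[2]],1),'toolx yaw err',round(np.arctan2(tx@Y,tx@X),3),'tz',np.round(tz,3))
E
python3 -c "from h import *;st()"
```

```text
time: 3.48
ee_pos: [0.4976, 0.1307, 0.1613]
ee_rot: [0.615, 0.788, 0.0, 0.0]
force: [-0.7, 0.4, 0.9]
gripper_width: 0.0871
gripper_force: 0.0
t 3.48 wheel mm [-19.3 123.9  76.3] F [-0.5  0.6  0.9] toolx yaw err 1.564 tz [ 0.001 -0.    -1.   ]
```

```bash
python3 -m handwheel '[[0,0,0,0.06,0,0,0],[0,0,0,0.119,0,0,0],[0,0,0,0.119,0,0,0],[0,0,0,0.119,0,0,0]]' >/dev/null; python3 -c "from h import *;st()"
python3 -m handwheel '[[0,-0.005,0,0,0,0,0],[0,-0.01,0,0,0,0,0],[0,-0.015,0,0,0,0,0],[0,-0.018,0,0,0,0,0],[0,-0.021,0,0,0,0,0],[0,-0.024,0,0,0,0,0],[0,-0.027,0,0,0,0,0],[0,-0.03,0,0,0,0,0],[0,-0.033,0,0,0,0,0],[0,-0.036,0,0,0,0,0],[0,-0.039,0,0,0,0,0],[0,-0.039,0,0,0,0,0]]' >/dev/null
python3 - <<'E'
from h import *
st();im=optics.read_camera('top');cv2.imwrite('pics/t2.png',im);im=im[140:260,210:360];cv2.imwrite('pics/t2c.png',cv2.resize(im,None,fx=5,fy=5,interpolation=cv2.INTER_CUBIC))
E
```

```text
t 3.82 wheel mm [-20.9 124.8   3.1] F [1.2 1.1 0.6] toolx yaw err 1.568 tz [-0.005 -0.    -1.   ]
t 4.82 wheel mm [-19.3 101.    4.2] F [-0.  -0.5  0.9] toolx yaw err 1.571 tz [-0. -0. -1.]
```

View pics/t2c.png

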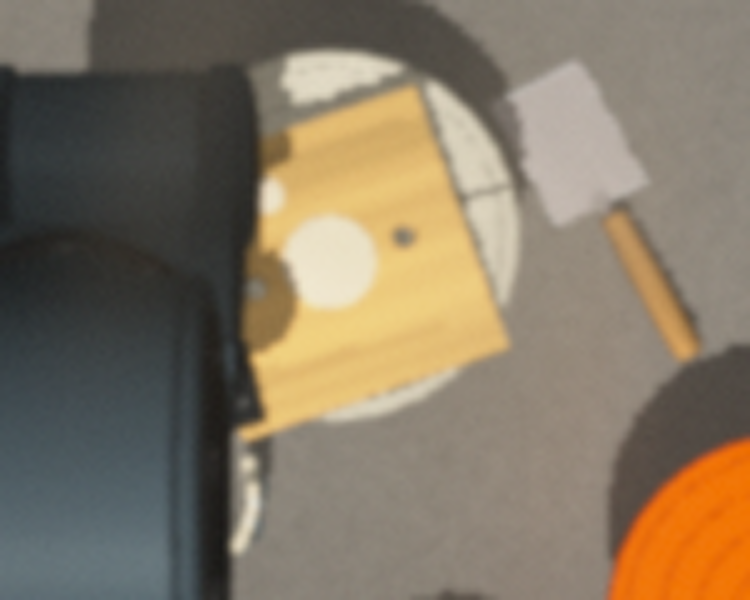

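The bat moved about 10 mm to the right. Its holes are now at crop (257,288) and (404,237), so roughly y +5 mm, x −16 mm and yaw 0.085. I'll move the fingers towards +x for a longer lever and go on.

```bash
python3 -m handwheel '[[0,0.01,0.01,0,0,0,0],[0,0.01,0.037,0,0,0,0],[0,0.01,0.037,0,0,0,0],[0,0.005,0.037,0,0,0,0],[0,0.002,0.037,0,0,0,0],[0,-0.001,0.037,0,0,0,0],[0,-0.004,0.037,0,0,0,0],[0,-0.007,0.037,0,0,0,0],[0,-0.01,0.037,0,0,0,0],[0,-0.01,0.037,0,0,0,0]]' >/dev/null
cat >> h.py <<'E'
def look(name):
    """hole pixels of the bat in the top view -> bat pose on the wheel"""
    im=optics.read_camera('top');cv2.imwrite(f'pics/{name}.png',im)
    cv2.imwrite(f'pics/{name}c.png',cv2.resize(im[140:260,210:360],None,fx=5,fy=5,interpolation=cv2.INTER_CUBIC))
    v=cv2.cvtColor(im,cv2.COLOR_BGR2HSV);m=cv2.inRange(v,(10,70,40),(30,255,255));m[:145]=0;m[255:]=0;m[:,:235]=0;m[:,315:]=0
    k=max(cv2.findContours(m,0,1)[0],key=cv2.contourArea);p=cv2.convexHull(k).reshape(-1,2).astype(float)
    c=optics.calibration('top')
    w=np.array([onz(c,a,b,.1)-C for a,b in p]);w=np.c_[w@X,w@Y]*1e3
    q=cv2.approxPolyDP(w.astype(np.float32),8,True).reshape(-1,2);print('bat outline, wheel mm',np.round(q,0).tolist())
E
python3 -c "
from h import *
st();look('t3')"
```

```text
t 5.7 wheel mm [ 2.7 95.   4.4] F [-0.  -1.   0.7] toolx yaw err 1.571 tz [-0. -0. -1.]
bat outline, wheel mm [[59.0, -76.0], [-102.0, -78.0], [-107.0, 81.0], [-74.0, 81.0], [56.0, 30.0]]
```

```bash
python3 -c "
from h import *
c=optics.calibration('top');a,b=[onz(c,210+(x-2)/5,140+(y-2)/5,.085) for x,y in((150,279),(513,187))]
d=(a+b)/2-C;e=a-b;print(d@X*1e3,d@Y*1e3,np.linalg.norm(e),np.arctan2(-(e@X),e@Y))
d=onz(c,283.5,177,.085)-onz(c,283.5,177,.1);print('z .1 vs .085',d@X*1e3,d@Y*1e3)
"
```

```text
-3.1302510937882055 0.513597558025512 0.21734270340218462 -0.007012331998711443
z .1 vs .085 3.6408301503769667 -1.4242174434734864
```

View pics/t3c.png

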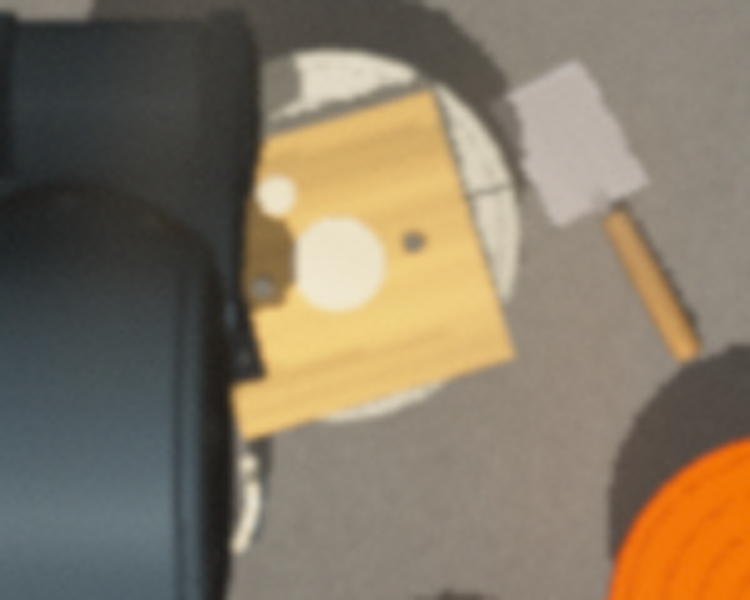

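The holes are at crop (264,287) and (413,242), which gives x ≈ −22 mm, y ≈ +2 mm, yaw ≈ 0.045. One last 2.5 mm nudge, then I'll retract, turn back and go to the −x side.

```bash
python3 -m handwheel '[[0,-0.002,0,0,0,0,0],[0,-0.004,0,0,0,0,0],[0,-0.004,0,0,0,0,0],[0,0.01,0,0,0,0,0],[0,0.02,0,-0.03,0,0,0],[0,0.02,0,-0.12,0,0,0],[0,0.02,0,-0.12,0,0,0],[0,0.02,0,-0.12,0,0,0]]' >/dev/null
for i in 1 2 3; do python3 -m handwheel '[[0,0,0,0,0,0,1],[0,0,0,0,0,0,1],[0,0,0,0,0,0,1],[0,0,0,0,0,0,1],[0,0,0,0,0,0,1]]' >/dev/null; done
python3 -m handwheel '[[0,0,0,0,0,0,0.142],[0,0,0,0,0,0,0.142]]' >/dev/null
python3 -c "
from h import *
st();look('t4');togo(C+X*-.125+[0,0,.06])"
```

```text
t 7.83 wheel mm [  2.6 107.6  75.9] F [-0.4 -0.2 -0.7] toolx yaw err 0.006 tz [-0.001  0.    -1.   ]
bat outline, wheel mm [[58.0, -79.0], [-103.0, -81.0], [-107.0, 81.0], [-35.0, 86.0], [15.0, 70.0], [58.0, 2.0]]
shift [-0.214  0.178  0.027]
tool y dir world [ 0.255 -0.967 -0.   ]
```

View pics/t4c.png

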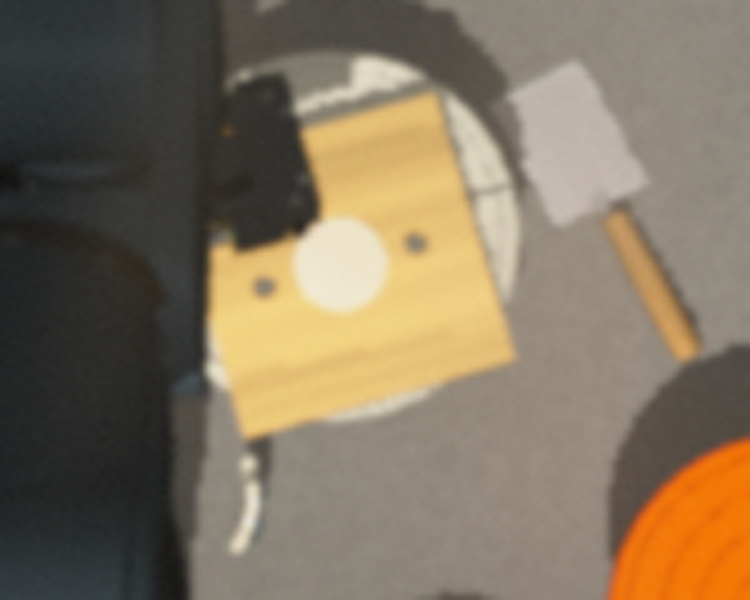

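The holes are now at crop (264,287) and (416,243): x ≈ −23 mm, y ≈ +1 mm, yaw ≈ 0.034. Now the push from the −x side.

```bash
python3 -m handwheel '[[0,-0.07,0.06,0,0,0,0],[0,-0.12,0.1,0,0,0,0],[0,-0.17,0.14,0,0,0,0],[0,-0.214,0.178,0,0,0,0],[0,-0.214,0.178,0.02,0,0,0],[0,-0.214,0.178,0.06,0,0,0],[0,-0.214,0.178,0.118,0,0,0],[0,-0.214,0.178,0.118,0,0,0],[0,-0.214,0.178,0.118,0,0,0]]' >/dev/null; python3 -c "from h import *;st()"
python3 -m handwheel '[[0,0.005,0,0,0,0,0],[0,0.01,0,0,0,0,0],[0,0.015,0,0,0,0,0],[0,0.018,0,0,0,0,0],[0,0.021,0,0,0,0,0],[0,0.024,0,0,0,0,0],[0,0.027,0,0,0,0,0],[0,0.03,0,0,0,0,0],[0,0.033,0,0,0,0,0],[0,0.036,0,0,0,0,0],[0,0.039,0,0,0,0,0],[0,0.039,0,0,0,0,0]]' >/dev/null
python3 -c "
from h import *
st();look('t5')"
```

```text
t 8.63 wheel mm [-126.8    1.3    4.3] F [-0.3  0.5  0.3] toolx yaw err 0.004 tz [-0.006  0.002 -1.   ]
t 9.63 wheel mm [-101.5    0.4    5.5] F [-0.6  0.2  0.3] toolx yaw err 0.0 tz [ 0.001 -0.    -1.   ]
bat outline, wheel mm [[67.0, -81.0], [-15.0, -76.0], [-15.0, 60.0], [-3.0, 80.0], [72.0, 76.0]]
```

View pics/t5c.png

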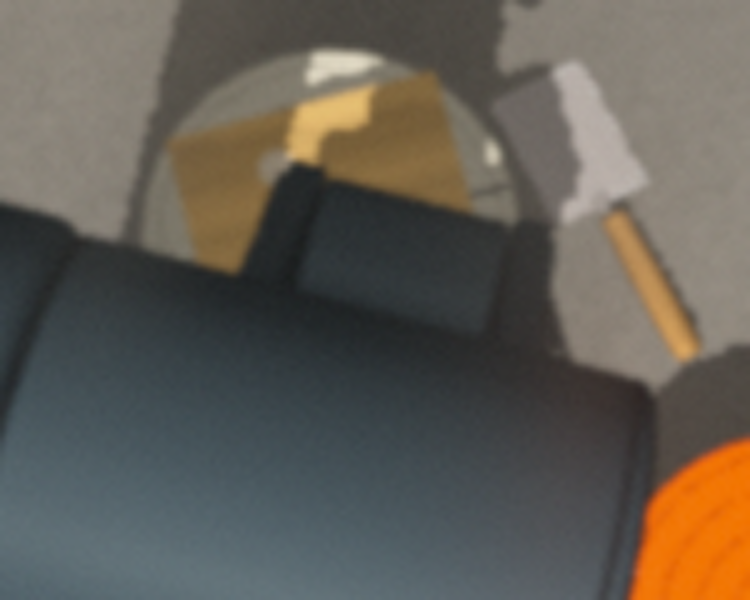

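The bat's far edge runs from crop (167,142) to (436,73), parallel to the scribe line, so the yaw is corrected. I'll push on slowly and watch the force and outline.

```bash
python3 -m handwheel '[[0,0.002,0,0,0,0,0],[0,0.004,0,0,0,0,0],[0,0.006,0,0,0,0,0],[0,0.008,0,0,0,0,0],[0,0.01,0,0,0,0,0],[0,0.012,0,0,0,0,0],[0,0.012,0,0,0,0,0]]' >/dev/null
python3 -c "
from h import *
st();look('t6')"
python3 -m handwheel '[[0,0.001,0,0,0,0,0],[0,0.002,0,0,0,0,0],[0,0.003,0,0,0,0,0],[0,0.004,0,0,0,0,0],[0,0.004,0,0,0,0,0],[0,0.004,0,0,0,0,0]]' >/dev/null
python3 -c "
from h import *
st();look('t7')"
```

```text
t 10.27 wheel mm [-93.9   0.2   5.7] F [-0.5  0.1 -0.7] toolx yaw err 0.0 tz [ 0.002 -0.    -1.   ]
bat outline, wheel mm [[74.0, -80.0], [-3.0, -77.0], [-7.0, 64.0], [3.0, 82.0], [76.0, 81.0]]
t 10.82 wheel mm [-92.5   0.6   5.5] F [-0.2 -0.4 -0.1] toolx yaw err 0.0 tz [-0.  0. -1.]
bat outline, wheel mm [[71.0, -79.0], [0.0, -77.0], [-7.0, 67.0], [3.0, 82.0], [76.0, 81.0]]
```

```bash
for i in 1 2 3; do python3 -m handwheel '[[0,0.001,0,0,0,0,0],[0,0.002,0,0,0,0,0],[0,0.002,0,0,0,0,0],[0,0.002,0,0,0,0,0]]' >/dev/null
python3 -c "
from h import *
st();look('t8_$i')"; done
```

```text
t 11.2 wheel mm [-91.6   0.7   5.5] F [-1.   0.3  1.7] toolx yaw err 0.0 tz [-0.001  0.    -1.   ]
bat outline, wheel mm [[77.0, -78.0], [1.0, -75.0], [-7.0, 67.0], [3.0, 82.0], [78.0, 77.0]]
t 11.58 wheel mm [-90.7   0.8   5.5] F [-3.7 -1.4  3.2] toolx yaw err 0.001 tz [-0.002  0.    -1.   ]
bat outline, wheel mm [[77.0, -78.0], [4.0, -75.0], [-5.0, 63.0], [3.0, 82.0], [79.0, 80.0]]
t 11.97 wheel mm [-90.7   0.9   5.5] F [-6.8 -1.9  4.8] toolx yaw err 0.001 tz [-0.004 -0.    -1.   ]
bat outline, wheel mm [[77.0, -78.0], [4.0, -75.0], [3.0, 82.0], [78.0, 77.0]]
```

The bat stopped at −90.7 mm and the force is rising, so it looks caught on the pins. I'll back off, rise and look from above.

```bash
python3 -m handwheel '[[0,-0.015,0,0,0,0,0],[0,-0.05,0,0,0,0,0],[0,-0.05,0,-0.06,0,0,0],[0,-0.03,0,-0.12,0,0,0],[0,0,0,-0.19,0,0,0],[0,0.02,0,-0.25,0,0,0],[0,0.02,0,-0.32,0,0,0],[0,0.02,0,-0.38,0,0,0],[0,0.02,0,-0.38,0,0,0],[0,0.02,0,-0.38,0,0,0],[0,0.02,0,-0.38,0,0,0]]' >/dev/null
python3 - <<'E'
from h import *
st();im=optics.read_camera('top');cv2.imwrite('pics/t9.png',im)
c=optics.calibration('wrist');w=optics.read_camera('wrist');np.savez('w2.npz',**c);cv2.imwrite('pics/w2.png',w)
u,v=proj(c,C).astype(int);print(u,v)
y0=max(v-95,0);a=cv2.resize(w[y0:y0+190,u-100:u+100],None,fx=2,fy=3) if 0 else cv2.resize(w[y0:y0+190,u-100:u+100],(630,600),interpolation=cv2.INTER_CUBIC)
print(y0,u-100);cv2.imwrite('pics/w2c.png',a)
m=cv2.inRange(cv2.cvtColor(w,cv2.COLOR_BGR2HSV),(10,70,40),(30,255,255));m[:max(v-100,0)]=0;m[v+100:]=0;m[:,:u-90]=0;m[:,u+90:]=0
k=max(cv2.findContours(m,0,1)[0],key=cv2.contourArea);q=cv2.approxPolyDP(cv2.convexHull(k),6,True).reshape(-1,2)
for p in q:
    d=onz(c,*map(float,p),.097)-C;print(p,np.round([d@X*1e3,d@Y*1e3],1))
E
```

```text
t 12.93 wheel mm [-77.    0.8 233. ] F [-0.1  0.1 -1.3] toolx yaw err 0.0 tz [ 0.001  0.    -1.   ]
282 125
30 182
[356  47] [ 81.4 -79.4]
[347 191] [-77.1 -78.9]
[218 192] [-78.5  78.6]
[210  47] [81.3 78.7]
```

View pics/w2c.png

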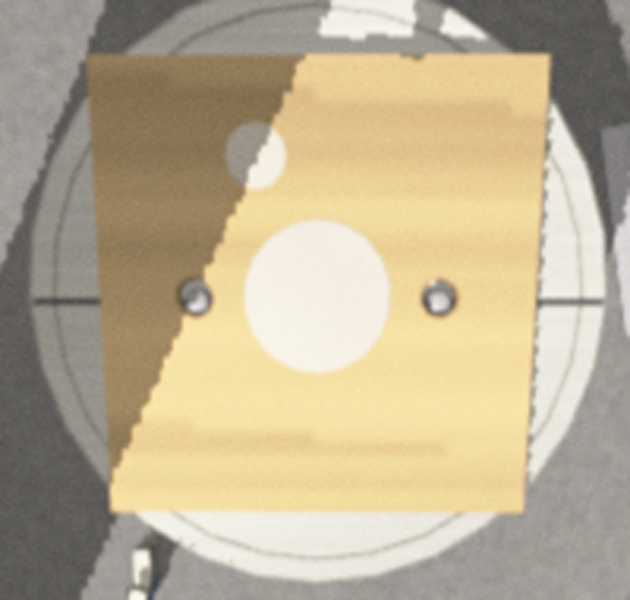

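Both pins show inside the holes, at crop (195,298) and (439,298) on the scribe line. The outline is a straight square centred within about 2 mm. I'll check flatness with sub-pixel edge fits.

Run:
```python
from h import *
w=cv2.imread('pics/w2.png');c=dict(np.load('w2.npz'))
m=cv2.inRange(cv2.cvtColor(w,cv2.COLOR_BGR2HSV),(10,60,40),(30,255,255))
m[:20]=0;m[215:]=0;m[:,:195]=0;m[:,370:]=0
k=max(cv2.findContours(m,0,cv2.CHAIN_APPROX_NONE)[0],key=cv2.contourArea).reshape(-1,2).astype(float)
q=np.array([[356,47],[347,191],[218,192],[210,47]],float)
L=[]
for i in range(4):
    a,b=q[i],q[(i+1)%4];t=(b-a)/np.linalg.norm(b-a);n=np.array([-t[1],t[0]])
    s=(k-a)@t;e=(k-a)@n;p=k[(abs(e)<3)&(s>10)&(s<np.linalg.norm(b-a)-10)]
    vx,vy,x0,y0=cv2.fitLine(p.astype(np.float32),cv2.DIST_HUBER,0,.01,.01).ravel();L.append(np.cross([x0,y0,1],[x0+vx,y0+vy,1]))
P=[]
for i in range(4):
    h=np.cross(L[i-1],L[i]);P.append(h[:2]/h[2])
P=np.array(P);ctr=P.mean(0);P=P+np.sign(P-ctr)*.5
# plane pose of the known 160 mm square
obj=np.array([[80,-80,0],[-80,-80,0],[-80,80,0],[80,80,0]],float)/1e3
for ok,rv,tv in [cv2.solvePnP(obj,P,np.array(c['mtx']),None,flags=cv2.SOLVEPNP_ITERATIVE)]:
    V=np.array(c['view']);F=np.diag([1,-1,-1.]);Rw=V[:3,:3].T@F@cv2.Rodrigues(rv)[0];o=V[:3,:3].T@(F@tv.ravel()-V[:3,3])
    n=Rw[:,2];d=o-C;print('centre wheel mm (top face)',np.round([d@X*1e3,d@Y*1e3,d[2]*1e3],1),'tilt about y,x',n@X,n@Y,'yaw',np.arctan2(-(Rw[:,1]@X),Rw[:,1]@Y))
```

```text
centre wheel mm (top face) [ 1.9  0.3 10.7] tilt about y,x 0.0026725660836092306 0.02246572766516588 yaw 0.003115738508776792
```

The top face sits about 11 mm above the head, so the bat appears seated. The 0.02 tilt figure is marginal, though, so I'll touch the bat lightly near its −y and +y edges to feel the heights.

```bash
python3 -m handwheel '[[1,0.05,0.04,0.05,0,0,0],[1,0.1,0.08,0.11,0,0,0],[1,0.145,0.11,0.17,0,0,0],[1,0.145,0.11,0.23,0,0,0],[1,0.145,0.11,0.29,0,0,0],[1,0.145,0.11,0.335,0,0,0],[1,0.145,0.11,0.355,0,0,0],[1,0.145,0.11,0.355,0,0,0],[1,0.145,0.11,0.355,0,0,0],[1,0.145,0.11,0.355,0,0,0]]' 10 | grep width; python3 -c "from h import *;st()"
python3 -m handwheel '[[1,0,0,0.003,0,0,0],[1,0,0,0.006,0,0,0],[1,0,0,0.008,0,0,0],[1,0,0,0.008,0,0,0]]' >/dev/null; python3 -c "from h import *;st()"
for i in 1 2 3; do python3 -m handwheel '[[1,0,0,0.0015,0,0,0],[1,0,0,0.0015,0,0,0],[1,0,0,0.0015,0,0,0]]' >/dev/null; python3 -c "from h import *;st()"; done
```

```text
gripper_width: 0.0283
t 13.87 wheel mm [ 10.5 -65.7  20.7] F [-0.2 -0.5 -0.2] toolx yaw err 0.0 tz [ 0.001 -0.    -1.   ]
t 14.2 wheel mm [ 10.3 -65.5  16.3] F [-0.3 -0.6 -0.1] toolx yaw err 0.0 tz [ 0.001 -0.    -1.   ]
t 14.45 wheel mm [ 10.2 -65.4  15. ] F [ 0.1 -0.7 -0.4] toolx yaw err 0.0 tz [ 0. -0. -1.]
t 14.7 wheel mm [ 10.2 -65.4  13.9] F [ 0.6 -0.9  0.2] toolx yaw err 0.0 tz [-0.  0. -1.]
t 14.95 wheel mm [ 10.1 -65.4  12.9] F [-0.7  0.6 -0. ] toolx yaw err 0.0 tz [-0.  0. -1.]
```

```bash
for i in 1 2 3; do python3 -m handwheel '[[1,0,0,0.0012,0,0,0],[1,0,0,0.0012,0,0,0],[1,0,0,0.0012,0,0,0]]' >/dev/null; python3 -c "from h import *;st()"; done
```

```text
t 15.2 wheel mm [ 10.3 -65.4  12.5] F [-0.2  0.2  1.3] toolx yaw err 0.0 tz [ 0. -0. -1.]
t 15.45 wheel mm [ 10.3 -65.5  12.4] F [-1.6  1.4  5.7] toolx yaw err 0.0 tz [ 0. -0. -1.]
t 15.7 wheel mm [ 10.3 -65.5  12.4] F [-2.4  0.7 10.7] toolx yaw err 0.001 tz [ 0.001 -0.    -1.   ]
```

Firm contact at 12.4 mm on the −y side. Now the +y side.

```bash
python3 -m handwheel '[[1,0,0,-0.01,0,0,0],[1,0,0,-0.02,0,0,0],[1,0,-0.06,-0.02,0,0,0],[1,0,-0.12,-0.02,0,0,0],[1,0,-0.17,-0.02,0,0,0],[1,0,-0.217,-0.02,0,0,0],[1,0,-0.217,-0.015,0,0,0],[1,0,-0.217,-0.009,0,0,0],[1,0,-0.217,-0.005,0,0,0],[1,0,-0.217,-0.005,0,0,0],[1,0,-0.217,-0.005,0,0,0]]' >/dev/null; python3 -c "from h import *;st()"
for i in 1 2 3; do python3 -m handwheel '[[1,0,0,0.0012,0,0,0],[1,0,0,0.0012,0,0,0],[1,0,0,0.0012,0,0,0]]' >/dev/null; python3 -c "from h import *;st()"; done
```

```text
t 16.62 wheel mm [10.3 63.5 13.6] F [-0.3 -0.4 -0. ] toolx yaw err -0.001 tz [-0. -0. -1.]
t 16.87 wheel mm [10.2 64.1 13.2] F [ 0.4  0.3 -0.5] toolx yaw err -0.001 tz [ 0. -0. -1.]
t 17.12 wheel mm [10.1 64.7 12.5] F [-0.1 -0.3  0.1] toolx yaw err 0.0 tz [ 0.  0. -1.]
t 17.37 wheel mm [10.1 64.7 12.4] F [-0.8 -0.3  4.2] toolx yaw err 0.001 tz [ 0. -0. -1.]
```

Both sides read 12.4 mm, so the bat lies flat. I'll retract and hand in.

```bash
python3 -m handwheel '[[1,0,0,-0.02,0,0,0],[1,0,0,-0.06,0,0,0],[1,0,0,-0.12,0,0,0],[1,0,0,-0.2,0,0,0],[1,0,0,-0.25,0,0,0],[1,0,0,-0.25,0,0,0],[1,0,0,-0.25,0,0,0],[1,0,0,-0.25,0,0,0]]' >/dev/null; python3 -c "
from h import *
st()
from workcell import ticket
print(ticket.close_job())"
```

```text
t 18.03 wheel mm [  9.5  65.  161.4] F [-0.1 -0.2 -0.9] toolx yaw err 0.001 tz [-0.001  0.    -1.   ]
the job is handed in; nothing more can be done
None
```

The bat is seated over both pins and flat on the wheel head (top face felt at the same 12.4 mm near the −y and +y edges), the hand is clear, and I handed the job in at 18 s; no verdict came back.

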